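# Put the stacked check weights back on their rests

## Robot

A 6-joint arm with a two-finger parallel gripper is mounted at the origin on a cart in front of the work surface, level with it; the furniture and walls round the work are solid. World frame = base frame: x ahead of the robot, y to its left, z up, the work surface at z = 0. Lengths are in m, angles in degrees, forces in N, time in s.
With the tool pointing down it reaches from about 0.325 to 0.775 m from the base axis. Payload 5.5 kg.
Tool frame: the origin (TCP) lies at the centre of the arm's flange, where the gripper is bolted on; the fingertips stand 182 mm ahead of it and the grasp point (between the pads) lies 163 mm ahead of it; z points along the fingers, y is the line along which they close (so a half turn about z gives the same grasp; the last joint's range is limited). The gripper opens to 88 mm and grips with 3 to 60 N. Pads are 20 mm wide; open, the fingers measure 115 mm over their backs; the gripper's body (75 mm by 178 mm) begins 61 mm behind the grasp point.
Start: joints at [67.397, 5.22, 70.514, -0, 104.267, -3.249], TCP at [0.199, 0.566, 0.405] pointing down, gripper open.
Joint ranges: [-164.24, 164.24], [-49.07, 125.15], [9.68, 141.18], [-86.29, 266.29], [3.28, 154.24], [-151.56, 151.56]. Speed limits (degrees/s): [147.25, 147.25, 172.46, 180, 180, 180].

## Interface

Orientations are given as [roll, pitch, yaw] about the fixed x, y, z axes, in that order (R = Rz(yaw) Ry(pitch) Rx(roll)).
In Python, from station import r gives the robot as it stands. The module is installed in compiled form; this text tells all that it offers. Calls block until the motion is done:
- r.reach(position, orientation): joint-space move of the TCP to a pose.
- r.servo_line(position, rotation=None, speed=0.15): straight line of the TCP; rotation=None keeps the orientation; speed is the mean speed in m/s.
- r.move_joints(angles): joint-space move.
- r.let_go() and r.grab(squeeze=None): open the fingers fully, or close them until they stop; squeeze is the grip in N (None keeps the last).
- r.wait(seconds).
- r.inverse_kinematics(position, orientation): joint angles nearest the present ones, or None.
- r.sense(): the state.
- r.snapshot(name): name is "scene" or "top" or "wrist"; returns a dict with "frame" (480x640x3 uint8, red, green, blue), "fx", "fy", "cx", "cy" (pixels), "R" (3x3) and "t" (3): a world point X has camera coordinates R X + t. Camera axes: x right, y down, z forward; pixel columns grow to the right and rows downward; lengths in m; the calibration is good to about 2 mm. A picture is of the moment at which its call begins. There is no depth.
A pose or a line that the arm cannot do raises r.IKError and nothing moves.
- r.hand_in(): hands the job in; it is judged then, once.
The state is a dict: "clock": time; "joints": joint angles; "joint_vel": joint speeds; "joint_torque": joint torques, N m; "tcp_pos": TCP position; "orientation": TCP orientation; "contact_force": force on the tool from outside, world axes, zero at the start; "torque": the same for the moment, N m; "opening": finger opening in m; "gripper_force": force on a finger pad.
Only numpy, scipy, OpenCV 4.12 (cv2) and the standard library are available. Lean on these libraries where they do the work, as an engineer would, in place of code of your own. Each camera call takes 0.05 s, during which the arm holds its last target. There are 200 camera calls.

## Task

The four steel check weights were left in one stack, the biggest at the bottom. Take the stack apart and put each weight back on the round wooden rest of its own size (biggest weight in the biggest well, and so on down), right way up as it is now and lying flat in the well. Leave the tape roll and the timer where they are.

Things in the scene. Friction and masses are not known exactly. Their poses are not given: they have to be found in the camera images.
- weight_large: plain steel disc weight, loose, 66 mm diameter, 18 mm thick, flat top and bottom, about 500 g; at the start bottom of the stack, standing on the bench, the four lying roughly centred one on another. Origin: centre of its underside; z up along its axis.
- weight_medium: plain steel disc weight, loose, 44 mm diameter, 17 mm thick, flat top and bottom, about 200 g; at the start second from the bottom, the four lying roughly centred one on another. Origin: centre of its underside; z up along its axis.
- weight_small: plain steel disc weight, loose, 30 mm diameter, 18 mm thick, flat top and bottom, about 100 g; at the start third from the bottom, the four lying roughly centred one on another. Origin: centre of its underside; z up along its axis.
- weight_tiny: plain steel disc weight, loose, 22 mm diameter, 17 mm thick, flat top and bottom, about 50 g; at the start top of the stack, the four lying roughly centred one on another. Origin: centre of its underside; z up along its axis.
- rest_large: round turned-wood rest fixed to the bench, 100 mm outer diameter, 9 mm high, with a round felt-bottomed well of 80 mm diameter, 5 mm deep (the well's floor is 4 mm above the bench); it is the place of the 66 mm weight. Origin: centre of its underside on the bench; z up.
- rest_medium: round turned-wood rest fixed to the bench, 80 mm outer diameter, 9 mm high, with a round felt-bottomed well of 60 mm diameter, 5 mm deep (the well's floor is 4 mm above the bench); it is the place of the 44 mm weight. Origin: centre of its underside on the bench; z up.
- rest_small: round turned-wood rest fixed to the bench, 66 mm outer diameter, 9 mm high, with a round felt-bottomed well of 46 mm diameter, 5 mm deep (the well's floor is 4 mm above the bench); it is the place of the 30 mm weight. Origin: centre of its underside on the bench; z up.
- rest_tiny: round turned-wood rest fixed to the bench, 58 mm outer diameter, 9 mm high, with a round felt-bottomed well of 38 mm diameter, 5 mm deep (the well's floor is 4 mm above the bench); it is the place of the 22 mm weight. Origin: centre of its underside on the bench; z up.
- tape_roll: bystander: roll of beige label tape lying flat, 81 mm diameter, 19 mm high, loose; stands among the rests. Origin: centre of its underside.
- bench_timer: bystander: small white bench timer standing up, 24x62x66 mm, loose, at the robot's right in front of the spectrometer (a fixed instrument about 0.26 m tall, right of the work area, its left side at about y = -0.02 m from x = 0.46 m onwards). Origin: centre of its underside.

How it is judged (in metres and radians):
At the end, for the whole second after the job is handed in: Each of the four weights lies flat and at rest in the well of its own rest: centre within 11 mm of the rest's centre (the well itself leaves 7 to 8 mm), underside no more than 6.5 mm above the bench (well floor at 4 mm), right way up and tilted less than 0.08 rad; all released (horizontal distance between weight_large and rest_large below 0.011 m and z of weight_large in the frame of rest_large below 0.0065 m and angle between each of weight_large, weight_medium, weight_small, weight_tiny's own z axis and vertical below 0.08 rad and linear speed of each of weight_large, weight_medium, weight_small, weight_tiny below 0.02 m/s and horizontal distance between weight_medium and rest_medium below 0.011 m and z of weight_medium in the frame of rest_medium below 0.0065 m and horizontal distance between weight_small and rest_small below 0.011 m and z of weight_small in the frame of rest_small below 0.0065 m and horizontal distance between weight_tiny and rest_tiny below 0.011 m and z of weight_tiny in the frame of rest_tiny below 0.0065 m); the robot touches nothing.
It fails at once if the tape roll is pushed more than 20 mm from its place or knocked over (distance of tape_roll from where it was at the start of the episode above 0.02 m or angle between tape_roll's own z axis and vertical above 0.5 rad).
It fails at once if the timer is pushed more than 20 mm from its place or knocked over (distance of bench_timer from where it was at the start of the episode above 0.02 m or angle between bench_timer's own z axis and vertical above 0.5 rad).
It also fails if it takes over 80 s, if anything falls off the work surface, if the arm or the gripper's body presses on something with over 40 N, if the wrist force passes 120 N, or if a joint passes its speed limit or range.

## Working session

There is one attempt and no reset: what is moved stays moved. The work goes in short steps, each a Python script; the robot and the scene stay as the last script left them, time stands still between calls to the robot, and variables do not carry over. Pictures are saved under pics/ and viewed, at most 14 in all, crops included, and the job is handed in when it is done.

```bash
mkdir -p pics; python3 - <<'E'
from station import r
import cv2,numpy as np,pickle
d={}
for n in ("scene","top"):
    s=r.snapshot(n); d[n]=s; cv2.imwrite(f"pics/{n}0.png",s["frame"][:,:,::-1])
    R=np.array(s["R"]);t=np.array(s["t"]);print(n,s["fx"],s["cx"],s["cy"],-R.T@t,R[2])
pickle.dump(d,open("d.pkl","wb"));print(r.sense())
E
```

```text
scene 504.8662952015396 317.80445345570496 238.01555075092563 [ 0.13879854 -0.38338957  0.6298962 ] [ 0.41828784  0.62965486 -0.65465261]
top 530.3803670432895 320.38668569793265 234.60311257305972 [0.31956906 0.15131783 1.07192154] [ 0.18388388  0.02695388 -0.98257835]
{'clock': 0.1, 'joints': array([ 6.73966657e+01,  5.25863190e+00,  7.05754080e+01, -6.63141699e-05,
        1.04264839e+02, -3.24872739e+00]), 'joint_vel': array([ 0.03058717, -0.04086991, -0.14243153, -0.0319353 , -0.00722336,
        0.05845551]), 'joint_torque': array([ 2.55794315e-03, -4.47860456e+01, -4.07566881e+01,  7.01155351e-02,
        2.84695881e-02, -1.25180886e-04]), 'tcp_pos': array([0.19887207, 0.56614189, 0.40361714]), 'orientation': array([-1.79901277e+02, -5.53930583e-03,  1.60645372e+02]), 'contact_force': array([-0.0247163 , -0.08726129, -0.36625702]), 'torque': array([ 0.03866372, -0.02358865,  0.0160559 ]), 'gripper_force': 0.0, 'opening': 0.08760178264465589}
```

View pics/top0.png

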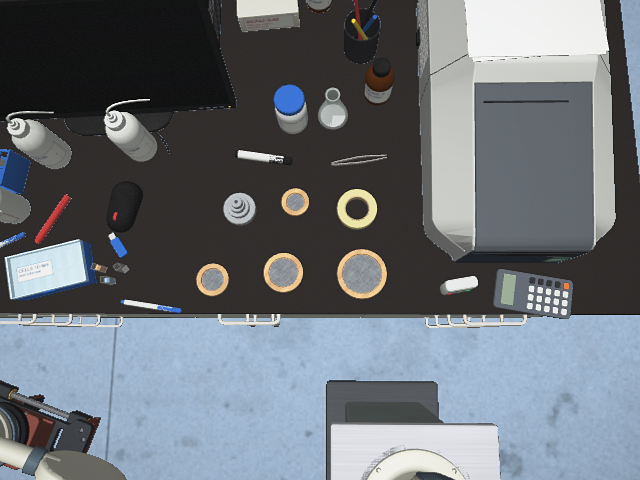

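View pics/scene0.png

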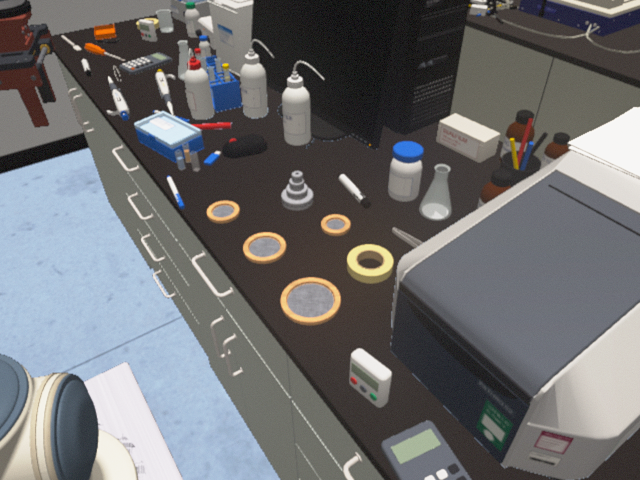

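The top view shows the stack at (239,209) and the tape at (357,209). The rests are tiny (295,202), small (212,279), medium (283,272) and large (362,274). The scene view agrees, with the stack at (297,190).

```bash
cat > h.py <<'E'
import cv2,numpy as np
def cast(s,uv,z):
    uv=np.asarray(uv,float).reshape(-1,2);R=np.array(s["R"]);t=np.array(s["t"]);c=-R.T@t
    d=np.c_[(uv[:,0]-s["cx"])/s["fx"],(uv[:,1]-s["cy"])/s["fy"],np.ones(len(uv))]@R
    return (c+d*((z-c[2])/d[:,2])[:,None])[:,:2]
def circ(P):  # least squares circle
    A=np.c_[2*P,np.ones(len(P))];x=np.linalg.lstsq(A,(P**2).sum(1),rcond=None)[0]
    return x[:2],np.sqrt(x[2]+x[:2]@x[:2])
E
python3 - <<'E'
import pickle,cv2,numpy as np
from h import *
d=pickle.load(open("d.pkl","rb"))
for n,s in d.items():
    hsv=cv2.cvtColor(s["frame"],cv2.COLOR_RGB2HSV)
    m=cv2.inRange(hsv,(8,70,120),(26,255,255))
    cs,h=cv2.findContours(m,cv2.RETR_CCOMP,cv2.CHAIN_APPROX_NONE)
    for i,c in enumerate(cs):
        if len(c)<50 or h[0][i][3]>=0 or h[0][i][2]<0: continue
        k=h[0][i][2]; best=k
        while k>=0:
            if cv2.contourArea(cs[k])>cv2.contourArea(cs[best]): best=k
            k=h[0][k][0]
        o=circ(cast(s,c,.009)[:]);q=circ(cast(s,cs[best],.009))
        print(n,c.mean(0).mean(0).round(),"outer",o[0].round(4),round(o[1],4),"inner",q[0].round(4),round(q[1],4))
s=d["top"]
f=s["frame"];g=f[180:240,205:275]
cv2.imwrite("pics/stack.png",cv2.resize(g[:,:,::-1],None,fx=9,fy=9,interpolation=cv2.INTER_CUBIC))
m=cv2.inRange(cv2.cvtColor(f,cv2.COLOR_RGB2GRAY),80,255);
_,l,st,ce=cv2.connectedComponentsWithStats(m);k=l[209,239];print(st[k],ce[k],cast(s,ce[k],.02))
for n,p,z in(("top",(357,209),.019),("scene",(297,205),0),("top",(459,285),.03)):print(n,cast(d[n],p,z))
E
```

```text
scene [310. 300.] outer [0.4385 0.094 ] 0.051 inner [0.4381 0.0935] 0.0387
scene [369. 263.] outer [0.5739 0.107 ] 0.0461 inner [0.5774 0.1104] 0.0211
scene [264. 247.] outer [0.4411 0.2515] 0.0413 inner [0.4408 0.2509] 0.0285
scene [335. 224.] outer [0.5868 0.2293] 0.0305 inner [0.5869 0.2292] 0.0174
scene [223. 211.] outer [0.4266 0.3944] 0.0346 inner [0.4267 0.3938] 0.0215
top [212. 279.] outer [0.4275 0.3992] 0.0321 inner [0.4273 0.3986] 0.0231
top [283. 272.] outer [0.4422 0.2558] 0.039 inner [0.4418 0.2553] 0.0299
top [362. 273.] outer [0.4395 0.0976] 0.049 inner [0.4392 0.0978] 0.0398
top [357. 208.] outer [0.5744 0.106 ] 0.0255 inner [0.5742 0.1062] 0.0244
top [295. 201.] outer [0.5887 0.2337] 0.0281 inner [0.5877 0.2334] 0.0189
[223 193  33  32 812] [238.94704433 208.27216749] [[0.57148732 0.34706002]]
top [[0.5695131  0.10585343]]
scene [[0.56481572 0.33318308]]
top [[ 0.41414042 -0.09095051]]
```

View pics/stack.png

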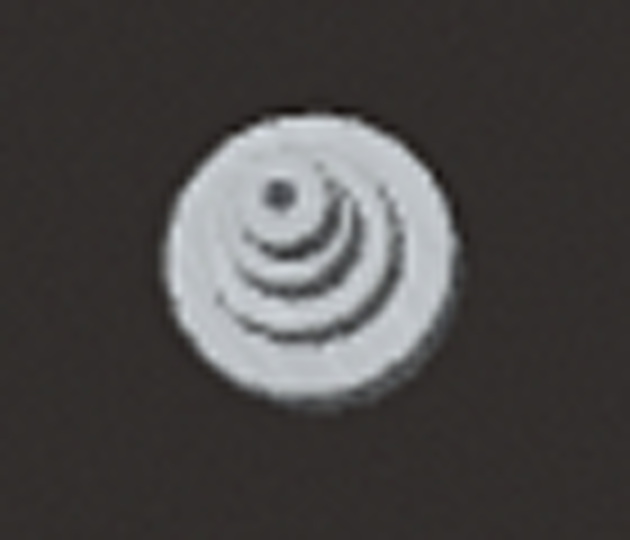

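The stack is roughly concentric, with a dot marking the tiny weight's centre at about pixel (236,201) in the top view. The two fixed cameras disagree by about 4 mm. I'll take wrist views at one height and yaw over the stack and the rests, so camera bias cancels between pick and place.

```bash
python3 - <<'E'
from station import r
from h import *
import pickle
W={}
P=dict(stack=(.568,.342),tiny=(.5875,.2315),small=(.427,.3965),medium=(.4415,.2534),large=(.4388,.0957))
for n,p in P.items():
    r.reach([p[0],p[1],.40],[180,0,180]); r.wait(.3)
    s=r.snapshot("wrist");W[n]=s;R=np.array(s["R"]);q=r.sense()
    cc=-R.T@s["t"]; print(n,q["clock"],q["tcp_pos"].round(4),(cc-q["tcp_pos"]).round(4),R[2].round(3),(s["cx"],s["cy"],s["fx"]))
pickle.dump(W,open("w.pkl","wb"))
cv2.imwrite("pics/w_stack.png",W["stack"]["frame"][:,:,::-1]);cv2.imwrite("pics/w_med.png",W["medium"]["frame"][:,:,::-1])
E
```

```text
stack 2.0417 [0.5676 0.3425 0.4001] [-0.0822 -0.0015 -0.0199] [ 0.302  0.    -0.953] (319.4457527379683, 247.26046332067273, 399.91554005896967)
tiny 2.9167 [0.5873 0.2324 0.3998] [-0.0821 -0.0016 -0.0199] [ 0.302  0.    -0.953] (319.4457527379683, 247.26046332067273, 399.91554005896967)
small 4.1833 [0.4277 0.3959 0.3999] [-0.0819 -0.0015 -0.02  ] [ 0.302 -0.001 -0.953] (319.4457527379683, 247.26046332067273, 399.91554005896967)
medium 5.1667 [0.4414 0.2543 0.3997] [-0.0821 -0.0015 -0.0199] [ 0.302  0.    -0.953] (319.4457527379683, 247.26046332067273, 399.91554005896967)
large 6.1917 [0.4389 0.0966 0.3999] [-0.0821 -0.0015 -0.0199] [ 0.302  0.    -0.953] (319.4457527379683, 247.26046332067273, 399.91554005896967)
```

View pics/w_stack.png

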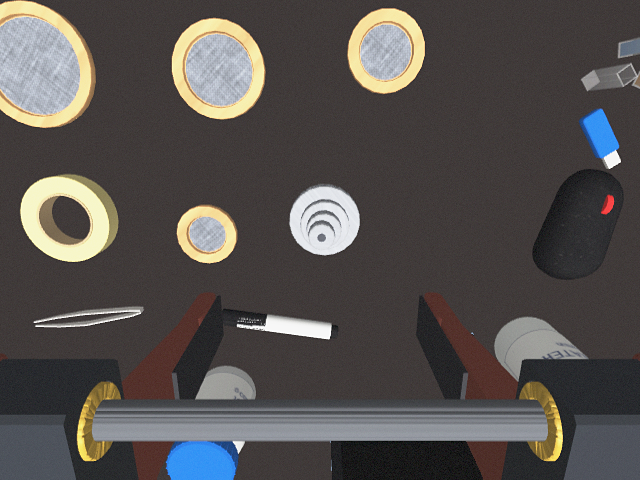

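View pics/w_med.png

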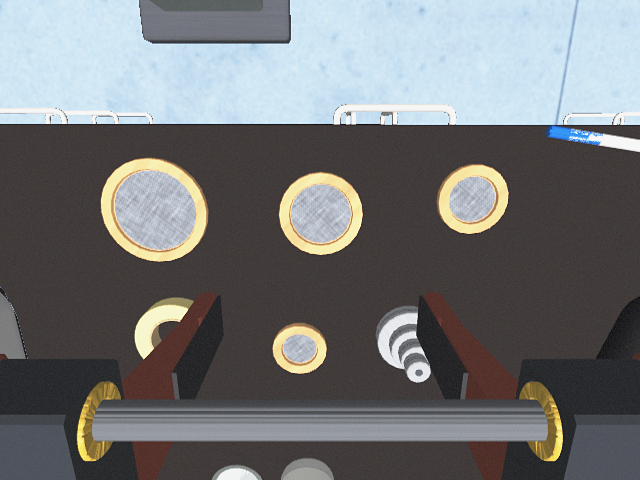

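```bash
cat >> h.py <<'E'
def rests(s):
    m=cv2.inRange(cv2.cvtColor(s["frame"],cv2.COLOR_RGB2HSV),(10,60,120),(24,255,255)); out=[]
    cs,h=cv2.findContours(m,cv2.RETR_CCOMP,cv2.CHAIN_APPROX_NONE)
    for i,c in enumerate(cs):
        if h[0][i][3]<0 and len(c)>60:
            p,q=circ(cast(s,c,.009)); res=abs(np.linalg.norm(cast(s,c,.009)-p,axis=1)-q).max()
            if res<.004: out.append((p.round(4),round(q,4),round(res,4)))
    return out
E
python3 - <<'E'
import pickle
from h import *
W=pickle.load(open("w.pkl","rb"))
for n,s in W.items():
    print(n); [print("  ",*o) for o in rests(s)]
s=W["stack"];g=s["frame"][175:265,280:370]
print(cast(s,(321.5,238),.07))
m=cv2.inRange(cv2.cvtColor(s["frame"],cv2.COLOR_RGB2GRAY),110,255);_,l,st,ce=cv2.connectedComponentsWithStats(m)
k=l[200,325];c=max(cv2.findContours((l==k).astype(np.uint8),0,1)[0],key=len);print(st[k],circ(cast(s,c,.018)))
cv2.imwrite("pics/ws_crop.png",cv2.resize(g[:,:,::-1],(600,600),interpolation=cv2.INTER_CUBIC))
E
```

```text
stack
   [0.5764 0.098 ] 0.0256 0.0008
tiny
   [0.5785 0.1296] 0.016 0.0038
   [0.5758 0.101 ] 0.0256 0.0011
small
medium
large
   [0.5796 0.1045] 0.0255 0.0013
[[0.57594951 0.3426475 ]]
[     0      0    640    480 247584] (array([0.6403274 , 0.34661231]), np.float64(0.2960356806604431))
```

View pics/ws_crop.png

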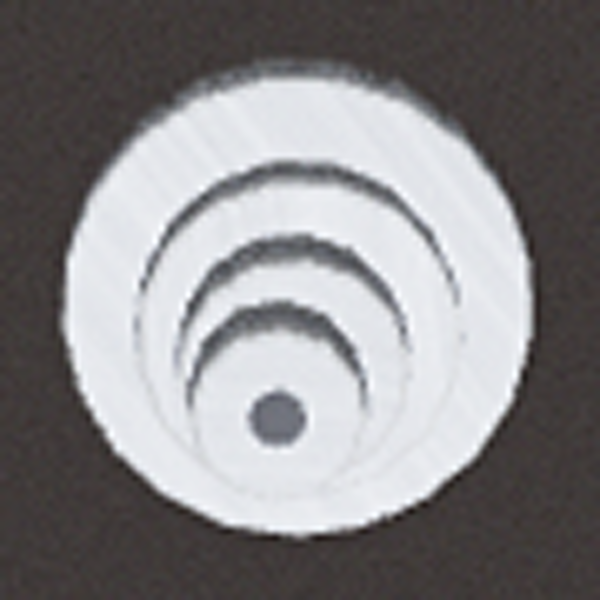

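The crop shows four nested discs. The tiny top centre dot is at crop (277,418), and the centres of the lower discs lie within about 2 mm of one axis. The rest mask needs a wider hue range.

```bash
sed -i 's/(10,60,120),(24,255,255)/(8,60,150),(32,255,255)/; s/len(c)>60:/len(c)>60:\n            c=cv2.convexHull(c)/' h.py
python3 - <<'E'
import pickle
from h import *
W=pickle.load(open("w.pkl","rb"))
for n,s in W.items():
    print(n); [print("  ",*o) for o in rests(s)]
s=W["stack"]
m=cv2.inRange(cv2.cvtColor(s["frame"],cv2.COLOR_RGB2GRAY),160,255)[165:275,270:380]
c=max(cv2.findContours(m,0,cv2.CHAIN_APPROX_NONE)[0],key=len)+[270,165];print("large",circ(cast(s,c,.018)))
for n,p,z in (("tiny",(277,418),.07),("small",(294,376),.053),("med",(297,350),.035)):
    print(n,cast(s,(np.array(p)+.5)/6.6667-.5+[280,175],z))
E
```

```text
stack
   [0.7686 0.1076] 0.0098 0.0023
   [0.5904 0.2319] 0.0288 0.0005
   [0.5765 0.0978] 0.0268 0.0003
   [0.4446 0.2541] 0.0397 0.0004
   [0.43   0.3967] 0.0326 0.0003
   [0.4422 0.0976] 0.0499 0.0007
tiny
   [ 0.7883 -0.0029] 0.0103 0.0028
   [0.5905 0.2314] 0.0287 0.0003
   [0.5759 0.1009] 0.0267 0.0003
   [0.5756 0.1021] 0.0421 0.0022
   [0.4302 0.3963] 0.0327 0.0005
   [0.4446 0.2536] 0.0395 0.0003
   [0.442  0.0962] 0.0498 0.0006
small
   [0.628  0.1603] 0.0098 0.0023
   [0.588  0.2312] 0.0273 0.0033
   [0.5765 0.0979] 0.0398 0.003
   [0.4439 0.2545] 0.04 0.001
   [0.4294 0.397 ] 0.0327 0.0003
   [0.441  0.0983] 0.05 0.0014
medium
   [0.6422 0.0199] 0.01 0.0023
   [0.5897 0.2314] 0.0291 0.0014
   [0.444  0.2537] 0.0397 0.0003
   [0.4294 0.3962] 0.0328 0.0007
   [0.4413 0.0963] 0.05 0.0006
large
   [ 0.6397 -0.1377] 0.0098 0.0023
   [0.5801 0.1046] 0.0414 0.0004
   [0.58   0.1047] 0.0268 0.0004
   [0.5733 0.1034] 0.0401 0.0032
   [0.4438 0.2529] 0.0399 0.0009
   [0.4288 0.3958] 0.0331 0.0016
   [0.4413 0.0955] 0.0496 0.0003
large (array([0.57489984, 0.34543465]), np.float64(0.03222195975411767))
tiny [[0.57534015 0.34234294]]
small [[0.57470891 0.34456488]]
med [[0.57602013 0.34514776]]
```

Wrist measurements agree to about 1 mm across views, so I'll use them for both picks and places. Starting with the tiny weight.

```bash
cat > act.py <<'E'
from station import r
from h import *
REST=dict(tiny=(.5905,.2314),small=(.4294,.397),medium=(.444,.2537),large=(.4413,.0955))
BOT=dict(tiny=.053,small=.035,medium=.018,large=0.);G=dict(tiny=20,small=30,medium=40,large=55)
UP=7e-3  # fingertips above the weight's underside
O=[180,0,180]
def look(tag):
    r.reach([.568,.342,.40],O); r.wait(.3); s=r.snapshot("wrist")
    cv2.imwrite(f"pics/{tag}.png",cv2.resize(s["frame"][175:265,280:370,::-1],(600,600),interpolation=cv2.INTER_CUBIC))
    import pickle; pickle.dump(s,open("last.pkl","wb")); return s
def st(m):
    q=r.sense(); print(m,round(q["clock"],2),q["tcp_pos"].round(4),"op",round(q["opening"],4),"gf",round(q["gripper_force"],1),"F",q["contact_force"].round(1))
def pick(n,xy):
    z=BOT[n]+UP+.182
    r.reach([*xy,z+.07],O); r.servo_line([*xy,z],speed=.1); r.wait(.2); st("at")
    r.grab(G[n]); r.wait(.2); st("grip"); r.servo_line([*xy,z+.08],speed=.15); st("lift")
def place(n):
    xy=REST[n]; z=.0050+UP+.182
    r.reach([*xy,z+.06],O); r.servo_line([*xy,z+.01],speed=.1); r.servo_line([*xy,z],speed=.03); r.wait(.2); st("down")
    r.let_go(); r.wait(.2); r.servo_line([*xy,z+.08],speed=.15); st("off")
E
python3 - <<'E'
from act import *
pick("tiny",(.5753,.3424)); place("tiny"); look("a1")
s=r.snapshot("wrist"); cv2.imwrite("pics/a1f.png",s["frame"][:,:,::-1])
E
```

```text
at 8.38 [0.5755 0.3425 0.2431] op 0.088 gf 0.0 F [ 0.3  0.1 -0.7]
grip 9.62 [0.5753 0.3424 0.242 ] op 0.021 gf 20.0 F [-0.2  1.   0.4]
lift 10.3 [0.5752 0.3423 0.321 ] op 0.0212 gf 20.0 F [-0.6  0.7 -1.1]
down 12.22 [0.5906 0.2314 0.1942] op 0.0212 gf 20.0 F [ 0.1  0.4 -0. ]
off 14.21 [0.5904 0.2313 0.2731] op 0.0876 gf 0.0 F [-0.5  0.5 -0.9]
```

View pics/a1f.png

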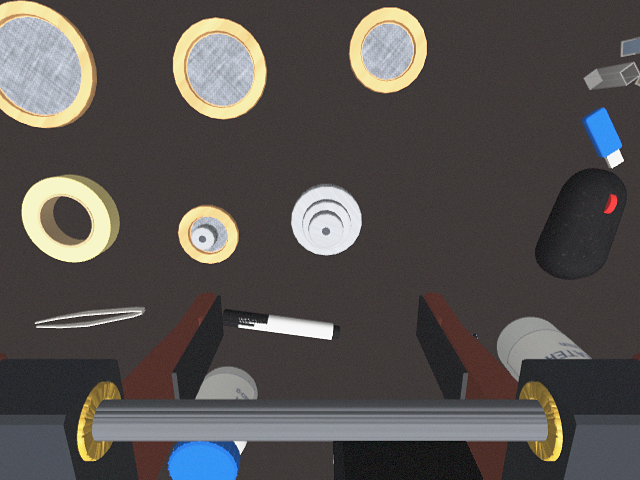

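View pics/a1.png

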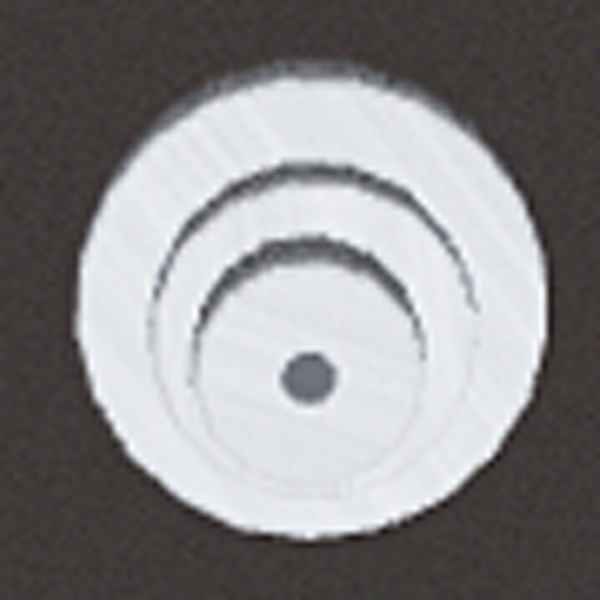

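Tiny sits in its well, with its dot at (202,239) and ring centre near (208,234). Each weight has a centre dot, and small's is at crop (308,378). I'll check the tiny offset and do the small one next.

```bash
cat >> h.py <<'E'
def dot(s,uv,z,w=22):  # dark dot in a bright disc near uv
    u,v=map(int,uv);g=cv2.cvtColor(s["frame"],cv2.COLOR_RGB2GRAY)[v-w:v+w,u-w:u+w]
    m=cv2.inRange(g,70,160);_,l,st,ce=cv2.connectedComponentsWithStats(m)
    ok=[(np.linalg.norm(ce[i]-w),i) for i in range(1,len(ce)) if 6<st[i][4]<110 and max(st[i][2:4])<1.7*min(st[i][2:4])]
    return cast(s,ce[min(ok)[1]]+[u-w,v-w],z)[0]
E
python3 - <<'E'
from act import *
import pickle
s=pickle.load(open("last.pkl","rb"))
print("tiny dot",dot(s,(202,239),.021,8),[o[0] for o in rests(s)])
p=dot(s,(325.7,231),.053,10);print("small",p)
pick("small",p); place("small"); s=look("a2")
p=dot(s,(326,227),.035,10);print("med",p)
cv2.imwrite("pics/a2f.png",s["frame"][:,:,::-1])
E
```

```text
tiny dot [0.59085253 0.22955504] [array([0.7669, 0.1063]), array([0.5904, 0.2319]), array([0.5765, 0.0977]), array([0.5764, 0.1014]), array([0.4446, 0.2541]), array([0.43  , 0.3966]), array([0.4423, 0.0978])]
small [0.57475518 0.34437072]
at 16.88 [0.575  0.3445 0.2251] op 0.0877 gf 0.0 F [ 0.4 -0.4  0.7]
grip 18.02 [0.5747 0.3444 0.224 ] op 0.0295 gf 30.0 F [-0.   0.5 -0.4]
lift 18.7 [0.5747 0.3443 0.3029] op 0.0289 gf 30.0 F [ 0.2 -1.3 -0.7]
down 20.73 [0.4295 0.397  0.1942] op 0.0288 gf 30.0 F [ 0.9 -0.1 -0.6]
off 22.62 [0.4293 0.3969 0.2731] op 0.0879 gf 0.0 F [-0.9 -0.7 -0.4]
med [0.57506007 0.34525365]
```

View pics/a2f.png

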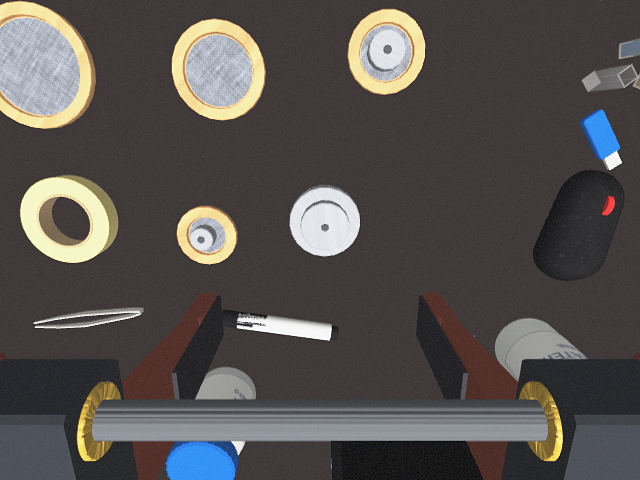

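Small is in its well, with its dot at (387,49) inside the ring. Tiny is about 2 mm off centre. Doing medium and large next.

```bash
python3 - <<'E'
from act import *
pick("medium",(.5751,.3453)); place("medium"); s=look("a3")
p=dot(s,(325,223),.018,10);print("large",p)
if np.linalg.norm(p-[.575,.3455])<.005:
    pick("large",p); place("large")
    r.reach([.52,.30,.45],O);r.wait(.3)
    for n in("wrist","top"): cv2.imwrite(f"pics/f_{n}.png",r.snapshot(n)["frame"][:,:,::-1])
E
```

```text
at 25.38 [0.5753 0.3454 0.2081] op 0.0879 gf 0.0 F [ 0.4 -0.   0.1]
grip 26.35 [0.5751 0.3454 0.207 ] op 0.0429 gf 40.0 F [-0.7  0.5 -0.5]
lift 27.03 [0.575  0.3452 0.2859] op 0.0429 gf 40.0 F [-0.4 -0.8 -2.5]
down 29.06 [0.4441 0.2537 0.1942] op 0.043 gf 40.0 F [ 0.3  0.3 -1.1]
off 30.78 [0.4438 0.2536 0.2731] op 0.0876 gf 0.0 F [ 0.1 -0.1 -0.5]
large [0.57527039 0.34539831]
at 33.61 [0.5755 0.3455 0.1901] op 0.0877 gf 0.0 F [-0.4  0.4 -0.5]
grip 34.31 [0.5753 0.3457 0.1891] op 0.0646 gf 55.0 F [ 0.3  2.5 -0.6]
lift 34.99 [0.5751 0.3451 0.2673] op 0.0646 gf 55.0 F [-0.1 -0.1 -6.3]
down 37.42 [0.4414 0.0955 0.1942] op 0.065 gf 55.0 F [-0.5  0.3 -5.4]
off 38.88 [0.4411 0.0955 0.2732] op 0.088 gf 0.0 F [-0.3  0.1 -1. ]
```

View pics/f_wrist.png

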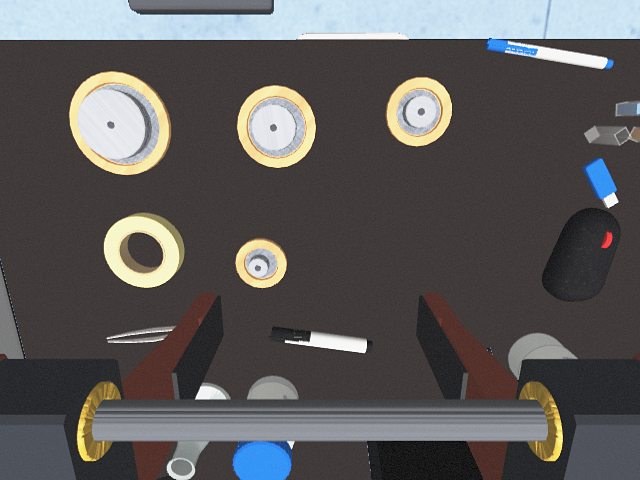

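All four weights are in their wells, with dots at (111,125), (273,128), (421,112) and (258,268). Large looks shifted left, so I'll check numerically from directly above each rest.

```bash
python3 - <<'E'
from act import *
T=dict(tiny=.017,small=.018,medium=.017,large=.018)
for n,p in REST.items():
    r.reach([*p,.40],O); r.wait(.3); s=r.snapshot("wrist")
    c=min(rests(s),key=lambda o:np.linalg.norm(o[0]-p))
    R=np.array(s["R"]);X=R@[*p,.022]+s["t"];uv=(s["fx"]*X[0]/X[2]+s["cx"],s["fy"]*X[1]/X[2]+s["cy"])
    try: d=dot(s,uv,.004+T[n],14)
    except Exception as e: d=None;print(e)
    print(n,uv,"rest",c,"dot",d,None if d is None else (d-c[0])*1e3)
    if n=="large":
        g=s["frame"][130:310,230:410]; cv2.imwrite("pics/f_large.png",cv2.resize(g[:,:,::-1],(600,600)))
print(r.sense()["clock"])
E
```

```text
tiny (np.float64(320.0252488568238), np.float64(214.20165314720643)) rest (array([0.5905, 0.2314]), np.float64(0.0287), np.float64(0.0004)) dot [0.59074136 0.22968235] [ 0.24135954 -1.71765441]
small (np.float64(322.15454155281566), np.float64(213.71726012255445)) rest (array([0.4294, 0.397 ]), np.float64(0.0327), np.float64(0.0003)) dot [0.4295731  0.39546514] [ 0.17310236 -1.53486202]
medium (np.float64(320.1119796843918), np.float64(214.99327226465655)) rest (array([0.444 , 0.2537]), np.float64(0.0397), np.float64(0.0004)) dot [0.44417085 0.2520322 ] [ 0.17085007 -1.66779713]
large (np.float64(320.1154081639862), np.float64(214.70020832226857)) rest (array([0.4413, 0.0955]), np.float64(0.0496), np.float64(0.0004)) dot [0.44147037 0.0936759 ] [ 0.17037005 -1.82409768]
44.5
```

View pics/f_large.png

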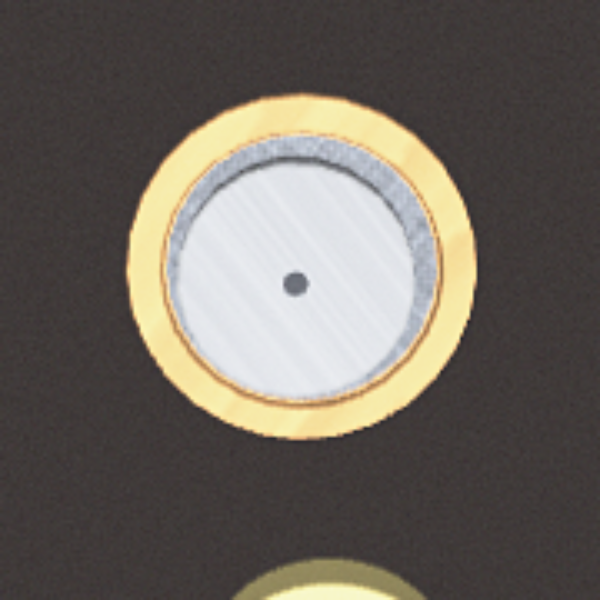

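The large weight's dot, at crop (295,284), lies just off the ring centre, and it sits flat inside the well. All four weights are within 2 mm of their rest centres, so I'm handing in.

```bash
python3 -c "
from station import r
print(r.hand_in(), r.sense()['clock'])"
```

```text
the job is handed in; nothing more can be done
the job is handed in; nothing more can be done
```

The job is handed in: all four weights lie flat in their own wells, each within 2 mm of its rest's centre by the wrist camera, the tape roll and timer were not touched, and the clock read 44.5 s just before hand-in; no verdict was returned.

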